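# Put away the potting bench

## Task

Sort the potting things away: lay the rake-tweezers flat inside the long wooden tray, lay the mesh square flat inside the square aluminium tray, and stand the terracotta pot foot on its flat base in the middle of the saucer. Nest the pots: the middle-sized pot goes upright into the big one until its collar sits level on the big rim, and the small pot goes into the middle one in the same way. Leave the amber jar where it stands.

Things in the scene. Friction and masses are not known exactly. Their poses are not given: they have to be found in the camera images.
- middle_pot: Loose middle-sized terracotta pot, upright, 60 mm tall. Body radius 15 mm at foot, 21.5 at 40 mm; collar 40 to 60 mm up, 62 mm across. Mouth radius 17.5 mm, bore narrowing to about 12. 120 g. Origin: centre of underside. Grip the collar from above, fingertips above its lower edge. Nested, the collar rests on the big rim, underside 30 mm above the big pot's; side play 4 mm.
- small_pot: Loose smallest terracotta pot, upright, 50 mm tall. Body radius 9 mm at foot, 13.5 at 32 mm; collar 32 to 50 mm up, 44 mm across; mouth radius 10 mm. 60 g. Origin: centre of underside. Grip it as the middle pot. Nested, its collar rests on the middle pot's rim, underside 28 mm above the middle pot's; side play 4 mm. It would drop right into an empty big pot.
- mesh: Loose grey plastic mesh square (drainage grid), 50 x 50 mm, 6 mm thick, lying flat, stiff, 20 g. Origin: centre of the underside; x and y along its sides, z up. Can be gripped by two edges across from each other.
- rake_tweezers: Loose stainless tool lying flat, 181 mm long, 10 mm high, 70 g: shank 12 mm wide from x = -65 to +65 mm, narrowing to tweezer tips at x = +90 mm; a rake 36 mm wide from x = -65 to -91 mm. Origin: underside, mid-length (balances within 15 mm of it); x along the tool to the tweezer tips, z up. Grip across the shank (y).
- pot_foot: Loose terracotta pot foot, a little stepped block 50 (x) x 24 (y) mm; 16 mm high, with a raised step 28 mm high from x = -25 to -7 mm. 60 g. Origin: centre of the flat underside, z up. Grip across its 24 mm (y).
- big_pot: The biggest terracotta pot, open and upright, fixed to the bench: 70 mm tall, collar of outer diameter 76 mm over the top 22 mm, mouth radius 25.5 mm, bore about 19 mm radius at the floor. Origin: centre of the underside, z up.
- saucer: Round shallow terracotta saucer, fixed: outer radius 60 mm at the rim and 50 mm at the foot, 20 mm tall, inner floor 6 mm above the bench, radius about 45 mm. Origin: centre of the underside.
- square_tray: Square aluminium tray, fixed: outside 118 x 118 mm, 16 mm tall, walls 4 mm, inside 110 x 110 mm, inner floor 4 mm above the bench. Origin: centre of the underside; x and y along its sides.
- long_tray: Long brown wooden tray, fixed: outside 240 (x) x 98 (y) mm, 16 mm tall, walls 4 mm, inside 232 x 90 mm, inner floor 4 mm above the bench. Origin: centre of the underside; x along its length.
- jar: Bystander: closed amber glass jar, diameter 60 mm, 85 mm tall, 350 g, loose, far right of the work. Origin: centre of the underside. Not to be moved. (Also about: a 0.2 m aluminium step stool and a 0.37 m lamp, at the bench's left edge, more than 0.53 m left of the robot's centre line.)
There are look-alikes about, which are no part of the job. Of the things that look like the rake_tweezers, take the one that is farthest from the robot's base at the start. What is shaped like the pot_foot but pink is not meant.

How it is judged (in metres and radians):
At the end, for the whole second after the job is handed in: Pots: axes within 9 mm, seat height within 4 mm, tilt < 0.1 (small 0.15) rad. Mesh on tray floor (4 mm), centre within 34 mm each way. Tool on long tray floor (4 mm), within 45 mm along, 42 across, tilt < 0.08. Foot upright on saucer floor (4 mm), within 35 mm. All under 20 mm/s (z of middle_pot in the frame of big_pot between 0.026 and 0.034 m and horizontal distance between middle_pot and big_pot below 0.009 m and angle between each of middle_pot, mesh, pot_foot's own z axis and vertical below 0.1 rad and z of small_pot in the frame of middle_pot between 0.024 and 0.032 m and horizontal distance between small_pot and middle_pot below 0.009 m and angle between small_pot's own z axis and vertical below 0.15 rad and x of mesh in the frame of square_tray between -0.034 and 0.034 m and y of mesh in the frame of square_tray between -0.034 and 0.034 m and z of mesh in the frame of square_tray between 0.001 and 0.008 m and x of rake_tweezers in the frame of long_tray between -0.045 and 0.045 m and y of rake_tweezers in the frame of long_tray between -0.042 and 0.042 m and z of rake_tweezers in the frame of long_tray between 0.001 and 0.008 m and angle between rake_tweezers's own z axis and vertical below 0.08 rad and horizontal distance between pot_foot and saucer below 0.035 m and z of pot_foot in the frame of saucer between 0.003 and 0.01 m and linear speed of each of middle_pot, small_pot, mesh, pot_foot, rake_tweezers below 0.02 m/s); the robot touches nothing.
It fails at once if the amber jar is pushed more than 30 mm or knocked over (distance of jar from where it was at the start of the episode above 0.03 m or angle between jar's own z axis and vertical above 0.3 rad).
It also fails if it takes over 144 s, if anything falls off the work surface, if the arm or the gripper's body presses on something with over 40 N, if the wrist force passes 120 N, or if a joint passes its speed limit or range.

## Robot

A 7-joint arm with a two-finger parallel gripper is mounted at the origin on the work surface. World frame = base frame: x ahead of the robot, y to its left, z up, the work surface at z = 0. Lengths are in mm, angles in degrees, forces in N, time in s.
With the tool pointing down it reaches from about 400 to 925 mm from the base axis. Payload 5.6 kg.
Tool frame: the origin (TCP) lies at the very end of the fingers, on their centre line; the grasp point (between the pads) lies 19 mm behind it (robot.grasp_offset is the distance from the TCP to the grasp point, in mm); z points along the fingers, y is the line along which they close (so a half turn about z gives the same grasp; the last joint's range is limited). The gripper opens to 85 mm and grips with 20 to 120 N. Pads are 22 mm wide; open, the fingers measure 114 mm over their backs; the gripper's body (76 mm by 85 mm) begins 54 mm behind the grasp point. The pads swing forward as they close: fully open they stand 13 mm farther back than shut.
Start: joints at [72.594, 26.786, -0.665, 91.828, 0.344, 61.387, -3.226], TCP at [167.563, -628.037, 231.29] pointing down, gripper open.
Joint ranges: [-144.91, 144.91], [-17.63, 115.5], [-89.93, 88.59], [15.96, 139.68], [-74.01, 254.01], [8.47, 105.57], [-167.45, 167.45]. Speed limits (degrees/s): [147.25, 147.25, 180, 180, 180, 180, 180].

## Interface

Orientations are given as a 3x3 rotation matrix whose columns are the frame's x, y, z axes.
In Python, from bench import monitor, eyes, robot, boxes_of gives the robot as it stands.
- The arm moves only by the shell command python3 -m jog 'ROWS' [OPENING] [FORCE]. ROWS is text: rows parted by semicolons, each of 6 numbers parted by spaces: the shift along the tool's x, y, z in m, then the turn, a rotation vector about the tool's x, y, z in rad. In form: dx dy dz ax ay az; .... A call has 1 to 20 rows; each row is the pose to reach, as a shift and turn from the pose commanded when the call began, along the tool's axes at that moment; what a row does not reach only later rows make up. A row lasts 1/12 s, in which the tool goes at most 41.7 mm and 7.16 degrees, less where a joint would pass 70% of its speed; a pose out of reach is approached as far as the arm can. A call with a gripper value outside its range is refused whole. OPENING is the finger opening in m, from 0 to 0.0854, set as the call begins (- or left out, the last holds). The fingers move at their own pace and stop on an object; FORCE is the grip in N (left out, the last holds). Time passes only in rows, so rows that repeat a pose let the fingers close. It gives the time, the measured TCP pose, the force, the opening and the grip force at its end, in the units of the state.
- monitor.get_obs(): the state, without advancing time (a new reading comes with each control period).
- eyes.get_image(name): name is "scene" or "top" or "wrist"; returns the picture (480x640x3 uint8, red, green, blue); there is no depth.
- eyes.camera_info(name): a dict with "intrinsics" (3x3 intrinsics, pixels), "D" ([k1, k2, p1, p2, k3] as OpenCV has them; the pictures are not rectified), "extrinsics" (4x4, takes a point from camera to world coordinates). Camera axes: x right, y up, looking along -z (the intrinsics and any distortion apply to the point x, -y, -z); pixel columns grow to the right and rows downward; lengths in mm; the calibration is good to about 2 mm. A picture is of the moment at which its call begins: read the wrist's pose just before it. camera_info takes no time and is no camera call; for the wrist camera it gives the pose at the moment of the call.
- robot.close_job(): hands the job in; it is judged then, once.
Trained networks look in the newest picture that a camera, given by its name, has taken for a name from the list of things; names that differ only in an ending like _2 or _b are one class to them, and where a whole thing is asked for, a point or a joint stands for the part that bears it (a point fixed in the world has none). Each returns a list of dicts, best first, with "confidence" (0 to 1); they miss things now and then, are a little off and sometimes report something else, mostly with a low value. They report only what shows in the picture. A call takes as long as a camera call. They do not tell look-alikes from the thing itself.
- boxes_of(target, camera): "extent" ([left, top, right, bottom] in pixels, round what is visible of it).
The state is a dict: "t": time; "qpos": joint angles; "joint_vel": joint speeds; "joint_efforts": joint torques, N m; "ee_pos": TCP position; "orientation": TCP orientation; "force": force on the tool from outside, world axes, zero at the start; "moment": the same for the moment, N m; "finger_gap": finger opening in mm; "grasp_force": force on a finger pad.
Only numpy, scipy, OpenCV 4.12 (cv2) and the standard library are available. Lean on these libraries where they do the work, as an engineer would, in place of code of your own. Each camera call takes 0.05 s, during which the arm holds its last target. There are 200 camera calls.

## Working session

There is one attempt and no reset: what is moved stays moved. The work goes in short steps, Python scripts to look and compute and a shell command to move; the robot and the scene stay as the last step left them, time stands still between calls to the robot, and variables do not carry over. Pictures are saved under pics/ and viewed, at most 14 in all, crops included, and the job is handed in when it is done.

```bash
ls; mkdir -p pics; python3 - <<'E'
from bench import monitor, eyes, robot, boxes_of
import cv2
for c in ("top","scene"):
    im=eyes.get_image(c); cv2.imwrite(f"pics/{c}0.png",im[:,:,::-1])
    i=eyes.camera_info(c); print(c,i)
    for n in ["middle_pot","small_pot","mesh","rake_tweezers","pot_foot","big_pot","saucer","square_tray","long_tray","jar"]:
        print(n,[([round(v) for v in d["extent"]],round(d["confidence"],2)) for d in boxes_of(n,c)])
o=monitor.get_obs();print(o)
E
```

```text
pics
top {'intrinsics': array([[532.32396214,   0.        , 315.68049835],
       [  0.        , 532.32396214, 242.21512818],
       [  0.        ,   0.        ,   1.        ]]), 'D': array([-0.16089162,  0.        ,  0.        ,  0.        ,  0.        ]), 'extrinsics': array([[ 9.76691111e-03,  9.94638552e-01, -1.02950275e-01,
         3.46633820e+02],
       [-9.99926385e-01,  1.04560149e-02,  6.15601462e-03,
         5.39857229e-01],
       [ 7.19945907e-03,  1.02882571e-01,  9.94667454e-01,
         1.09597816e+03],
       [ 0.00000000e+00,  0.00000000e+00,  0.00000000e+00,
         1.00000000e+00]])}
middle_pot [([204, 241, 238, 274], 0.78), ([468, 130, 506, 168], 0.42)]
small_pot [([336, 234, 356, 259], 0.75)]
mesh [([262, 248, 290, 273], 0.64)]
rake_tweezers [([496, 200, 524, 286], 0.96), ([465, 295, 496, 384], 0.93), ([386, 121, 430, 164], 0.72)]
pot_foot [([426, 203, 452, 226], 0.8), ([398, 233, 420, 266], 0.52)]
big_pot [([385, 119, 430, 161], 0.86)]
saucer [([285, 134, 343, 191], 0.92)]
square_tray [([204, 133, 261, 194], 0.57)]
long_tray [([91, 187, 153, 306], 0.61)]
jar
[... 1289 characters left out ...]
'joint_vel': array([-0.06764549, -0.03694597, -0.0269689 , -0.11776167,  0.05962702,
       -0.02093391, -0.02209219]), 'joint_efforts': array([-1.32575269e-04, -5.32240891e+01,  2.11481738e-02, -2.51631206e+01,
        1.14634068e-02,  1.27449042e-03,  9.81355498e-06]), 'ee_pos': array([ 167.55900541, -628.03505279,  231.30155178]), 'orientation': array([[ 9.66218594e-01,  2.57723939e-01,  1.45025016e-05],
       [ 2.57723939e-01, -9.66218593e-01, -3.43077040e-05],
       [ 5.17067008e-06,  3.68863834e-05, -9.99999999e-01]]), 'force': array([-0.19311454,  0.07785994, -0.40570341]), 'moment': array([ 0.03520898,  0.00792804, -0.02660517]), 'grasp_force': 0.0, 'finger_gap': 85.45738407552138}
```

```bash
python3 - <<'E'
import cv2
a=cv2.imread("pics/top0.png")[100:400,80:540]
cv2.imwrite("pics/top0c.png",cv2.resize(a,(782,510),interpolation=cv2.INTER_CUBIC))
E
```

```text
(no output)
```

View pics/top0c.png

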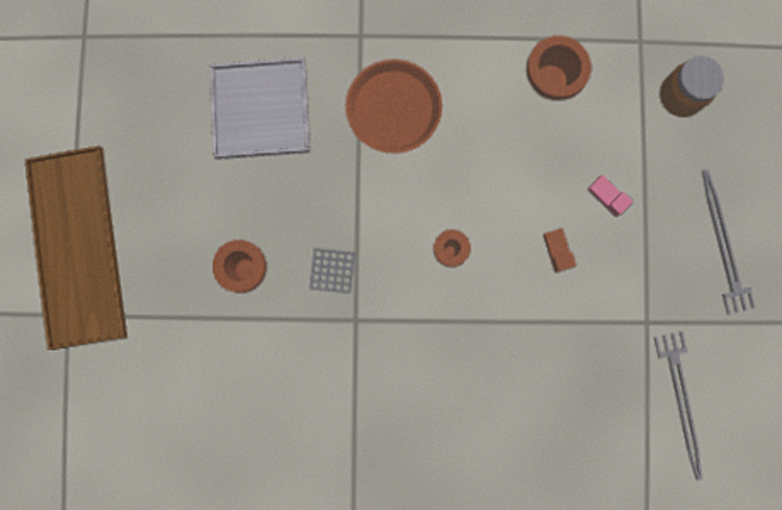

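View pics/scene0.png

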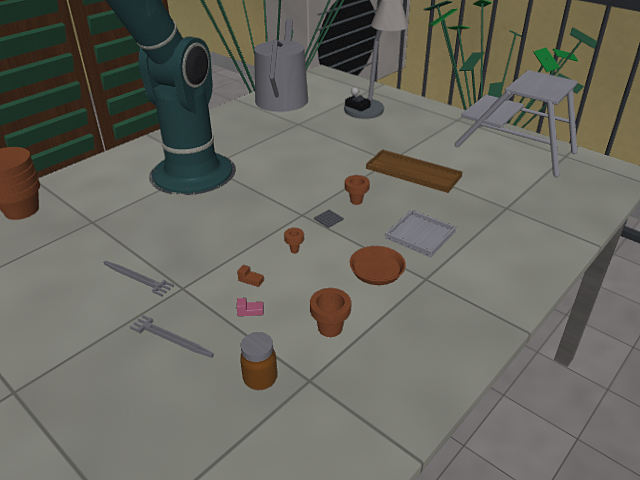

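```bash
cat > h.py <<'E'
import numpy as np, cv2
from bench import monitor, eyes, robot, boxes_of
def w(px,z,ci):
    """pixels (N,2) -> world xy at height z"""
    p=cv2.undistortPoints(np.array(px,float).reshape(-1,1,2),ci["intrinsics"],np.array(ci["D"],float)).reshape(-1,2)
    T=ci["extrinsics"]; d=np.c_[p[:,0],-p[:,1],-np.ones(len(p))]@T[:3,:3].T
    return T[:3,3]+d*((z-T[2,3])/d[:,2])[:,None]
def proj(P,ci):
    T=ci["extrinsics"]; c=(np.array(P,float).reshape(-1,3)-T[:3,3])@T[:3,:3]
    c=c*[1,-1,-1]
    return cv2.projectPoints(c.reshape(-1,1,3),np.zeros(3),np.zeros(3),ci["intrinsics"],np.array(ci["D"],float))[0].reshape(-1,2)
E
python3 - <<'E'
from h import *
ci=eyes.camera_info("top"); im=cv2.imread("pics/top0.png")
hsv=cv2.cvtColor(im,cv2.COLOR_BGR2HSV)
S=hsv[:,:,1]
def go(name,box,z,mask):
    l,t,r,b=box; m=np.zeros(S.shape,np.uint8); m[t-3:b+4,l-3:r+4]=mask[t-3:b+4,l-3:r+4]
    n,lab,st,_=cv2.connectedComponentsWithStats(m); k=1+np.argmax(st[1:,4]); 
    c=max(cv2.findContours((lab==k).astype(np.uint8),cv2.RETR_EXTERNAL,cv2.CHAIN_APPROX_NONE)[0],key=len).reshape(-1,2)
    P=w(c,z,ci)[:,:2].astype(np.float32)
    R=cv2.minAreaRect(P); C=cv2.minEnclosingCircle(P)
    print(name,"rect",np.round(R[0]),np.round(R[1]),round(R[2],1),"circ",np.round(C[0]),round(C[1]), st[k,4])
o=(S>75).astype(np.uint8)
B=im.astype(int); g=np.median(im[300:380,250:400].reshape(-1,3),0)
print(g)
df=(np.abs(B-cv2.medianBlur(im,51).astype(int)).max(2)>18).astype(np.uint8)
go("mid",(204,241,238,274),60,o);go("small",(336,234,356,259),50,o);go("big",(385,119,430,161),70,o)
go("saucer",(285,134,343,191),20,o);go("foot",(398,233,420,266),16,o);go("pink",(426,203,452,226),16,o)
go("long",(91,187,153,306),16,o);go("sq",(204,133,261,194),16,df);go("mesh",(262,248,290,273),6,df)
go("tw1",(496,200,524,286),10,df);go("tw2",(465,295,496,384),10,df);go("jar",(467,131,508,168),85,df)
for nm,pts in (("tw1 tip,rake",[(704,170),(739,302)]),("tw2",[(698,479),(669,343)]),("foot step end?",[(564,268),(554,233)])):
    print(nm,w(np.array(pts)/1.7+[80,100],8,ci)[:,:2].round())
E
```

```text
[149. 158. 160.]
mid rect [425. 180.] [59. 61.] 0.8 circ [424. 181.] 31 767
small rect [450. -64.] [41. 42.] 45.4 circ [449. -65.] 21 366
big rect [ 663. -190.] [75. 75.] 1.2 circ [ 662. -190.] 39 1091
saucer rect [626.   5.] [115. 116.] 0.6 circ [625.   5.] 59 2454
foot rect [ 451. -197.] [49. 26.] 21.7 circ [ 452. -198.] 25 277
pink rect [ 519. -261.] [50. 26.] 45.2 circ [ 520. -261.] 26 279
long rect [449. 394.] [239. 102.] 10.1 circ [448. 394.] 128 5285
sq rect [621. 169.] [119. 120.] 4.5 circ [621. 169.] 82 352
mesh rect [421.  75.] [64. 58.] 0.8 circ [421.  72.] 41 568
tw1 rect [ 465. -404.] [181.  39.] 13.6 circ [ 464. -401.] 91 611
tw2 rect [ 263. -353.] [181.  37.] 13.9 circ [ 262. -349.] 91 587
jar rect [ 638. -345.] [58. 87.] 44.8 circ [ 639. -344.] 44 949
tw1 tip,rake [[ 553. -383.]
 [ 389. -424.]]
tw2 [[ 173. -370.]
 [ 339. -334.]]
foot step end? [[ 429. -205.]
 [ 472. -193.]]
```

```bash
cat >> h.py <<'E'
from scipy.spatial.transform import Rotation as Ro
def to(x,y,z,yaw,o=None):
    """row from present pose to TCP x,y,z (mm), tool x axis at yaw deg (mod 180), pointing down"""
    o=o or monitor.get_obs(); R=np.array(o["orientation"]); p=np.array(o["ee_pos"])
    cur=np.degrees(np.arctan2(R[1,0],R[0,0])); yaw=cur+(yaw-cur+90)%180-90
    c,s=np.cos(np.radians(yaw)),np.sin(np.radians(yaw))
    Rt=np.array([[c,s,0],[s,-c,0],[0,0,-1.]])
    d=R.T@(np.array([x,y,z])-p)/1000; a=Ro.from_matrix(R.T@Rt).as_rotvec()
    print("row:"," ".join("%.4f"%v for v in [*d,*a]),"rows>=%.1f"%max(np.linalg.norm(d)/.0417,np.degrees(np.linalg.norm(a))/7.16),"yaw %.1f q7 %.0f"%(yaw,o["qpos"][6]))
E
python3 - <<'E'
from h import *
ci=eyes.camera_info("top")
L=w(np.array([(26,159),(102,147),(126,338),(50,349)])/1.7+[80,100],16,ci)[:,:2]
print(L.round(), L.mean(0), np.degrees(np.arctan2(*(L[0]-L[3])[::-1])),np.degrees(np.arctan2(*(L[1]-L[2])[::-1])))
M=w(np.array([(315,248),(354,250),(351,292),(310,290)])/1.7+[80,100],6,ci)[:,:2]
print("mesh",M.round(),M.mean(0),np.degrees(np.arctan2(*(M[0]-M[3])[::-1])))
o=monitor.get_obs();W=eyes.camera_info("wrist"); R=o["orientation"]
print("cam in tool",R.T@(W["extrinsics"][:3,3]-o["ee_pos"]),(R.T@W["extrinsics"][:3,:3]).round(3),W["intrinsics"])
to(465,-404,150,13.6)
E
```

```text
[[557. 462.]
 [572. 364.]
 [338. 324.]
 [323. 419.]] [447.67181507 391.99351835] 10.396004713253467 9.772956478021264
mesh [[451.  97.]
 [449.  50.]
 [398.  53.]
 [400. 103.]] [424.35460614  75.78799702] -5.713737798608939
cam in tool [  79.24267585   -0.45637918 -142.01162474] [[ 0.     0.95   0.312]
 [ 1.    -0.     0.   ]
 [ 0.     0.312 -0.95 ]] [[429.55798548   0.         326.44231003]
 [  0.         429.55798548 239.92197102]
 [  0.           0.           1.        ]]
row: 0.3451 -0.1398 0.0813 0.0000 -0.0000 0.0233 rows>=9.1 yaw 13.6 q7 -3
```

```bash
python3 -m jog '0.3451 -0.1398 0.0813 0 0 0.023;0.3451 -0.1398 0.0813 0 0 0.023;0.3451 -0.1398 0.0813 0 0 0.023;0.3451 -0.1398 0.0813 0 0 0.023;0.3451 -0.1398 0.0813 0 0 0.023;0.3451 -0.1398 0.0813 0 0 0.023;0.3451 -0.1398 0.0813 0 0 0.023;0.3451 -0.1398 0.0813 0 0 0.023;0.3451 -0.1398 0.0813 0 0 0.023;0.3451 -0.1398 0.0813 0 0 0.023;0.3451 -0.1398 0.0813 0 0 0.023;0.3451 -0.1398 0.0813 0 0 0.023;0.3451 -0.1398 0.0813 0 0 0.023;0.3451 -0.1398 0.0813 0 0 0.023' 0.05 40
python3 - <<'E'
from h import *
W=eyes.camera_info("wrist"); im=eyes.get_image("wrist"); cv2.imwrite("pics/w1.png",im[:,:,::-1])
to(465,-404,3,13.6)
c,s=np.cos(np.radians(13.6)),np.sin(np.radians(13.6))
print(proj([[465+a*c,-404+a*s,10] for a in (-65,0,65,90)],W).round())
E
```

```text
t: 2.27
ee_pos: [463.3, -406.0, 150.4]
orientation: [[0.973, 0.232, -0.0], [0.232, -0.973, -0.001], [-0.001, 0.001, -1.0]]
force: [0.0, 0.2, 0.4]
finger_gap: 50.0
grasp_force: 0.0
row: 0.0020 -0.0016 0.1474 0.0010 0.0004 -0.0029 rows>=3.5 yaw 13.6 q7 -41
[[325. 304.]
 [325. 218.]
 [324. 120.]
 [324.  79.]]
```

View pics/w1.png

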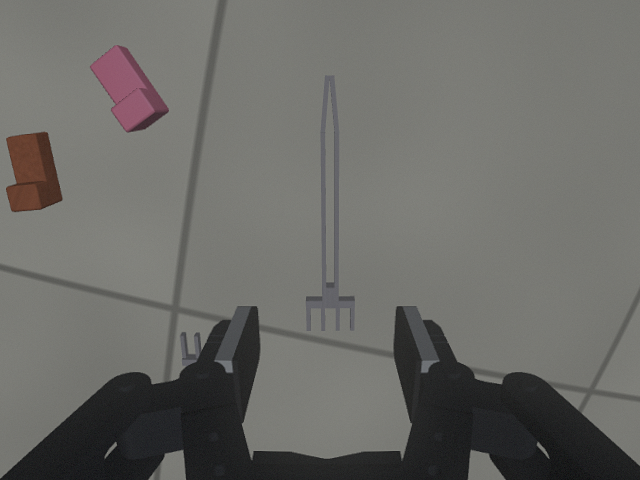

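```bash
python3 -m jog '0.003 0.0005 0.04 0 0 0;0.003 0.0005 0.08 0 0 0;0.003 0.0005 0.12 0 0 0;0.003 0.0005 0.138 0 0 0;0.003 0.0005 0.1475 0 0 0;0.003 0.0005 0.1475 0 0 0;0.003 0.0005 0.1475 0 0 0'
python3 -m jog '0 0 0 0 0 0;0 0 0 0 0 0;0 0 0 0 0 0;0 0 0 0 0 0;0 0 0 0 0 0;0 0 0 0 0 0;0 0 0 0 0 0;0 0 0 0 0 0' 0 40
python3 -m jog '0 0 -0.01 0 0 0;0 0 -0.04 0 0 0;0 0 -0.08 0 0 0;0 0 -0.12 0 0 0;0 0 -0.13 0 0 0;0 0 -0.13 0 0 0'
python3 - <<'E'
from h import *
to(448,393,130,10.1);to(448,393,11,10.1)
E
```

```text
t: 2.9
ee_pos: [468.1, -404.8, 3.3]
orientation: [[0.972, 0.234, 0.001], [0.234, -0.972, -0.001], [0.001, 0.001, -1.0]]
force: [0.9, -0.9, 0.4]
finger_gap: 50.2
grasp_force: 0.0
t: 3.57
ee_pos: [469.0, -404.8, 4.4]
orientation: [[0.972, 0.235, 0.002], [0.235, -0.972, -0.002], [0.002, 0.003, -1.0]]
force: [-0.7, 0.7, 8.4]
finger_gap: 10.3
grasp_force: 40.3
t: 4.07
ee_pos: [470.1, -405.4, 137.4]
orientation: [[0.972, 0.235, 0.007], [0.235, -0.972, -0.005], [0.005, 0.007, -1.0]]
force: [0.2, 1.2, -0.8]
finger_gap: 10.6
grasp_force: 39.4
row: 0.1665 -0.7812 0.0030 0.0065 -0.0053 0.0614 rows>=19.2 yaw 10.1 q7 -42
row: 0.1659 -0.7820 0.1220 0.0065 -0.0053 0.0614 rows>=19.4 yaw 10.1 q7 -42
```

```bash
python3 -m jog '0.008 -0.039 0.003 0 0 0.003;0.017 -0.078 0.003 0.0065 -0.0053 0.006;0.025 -0.117 0.003 0.0065 -0.0053 0.01;0.033 -0.156 0.003 0.0065 -0.0053 0.012;0.042 -0.195 0.003 0.0065 -0.0053 0.015;0.05 -0.234 0.003 0.0065 -0.0053 0.02;0.058 -0.273 0.003 0.0065 -0.0053 0.02;0.067 -0.312 0.003 0.0065 -0.0053 0.025;0.075 -0.351 0.003 0.0065 -0.0053 0.03;0.083 -0.39 0.003 0.0065 -0.0053 0.03;0.092 -0.43 0.003 0.0065 -0.0053 0.035;0.1 -0.469 0.003 0.0065 -0.0053 0.04;0.108 -0.508 0.003 0.0065 -0.0053 0.04;0.117 -0.547 0.003 0.0065 -0.0053 0.045;0.125 -0.586 0.003 0.0065 -0.0053 0.05;0.133 -0.625 0.003 0.0065 -0.0053 0.05;0.142 -0.664 0.003 0.0065 -0.0053 0.055;0.15 -0.703 0.003 0.0065 -0.0053 0.06;0.158 -0.742 0.003 0.0065 -0.0053 0.061;0.1665 -0.7812 0.003 0.0065 -0.0053 0.061'
python3 -m jog '0 0 0 0 0 0;0 0 0 0 0 0;0 0 0 0 0 0;0 0 0 0 0 0'
python3 - <<'E'
from h import *
to(448,393,10,10.1)
cv2.imwrite("pics/t2.png",eyes.get_image("top")[:,:,::-1])
E
```

```text
t: 5.73
ee_pos: [444.4, 395.7, 127.8]
orientation: [[0.984, 0.176, -0.009], [0.176, -0.984, 0.003], [-0.008, -0.005, -1.0]]
force: [0.9, 0.0, -0.0]
finger_gap: 10.1
grasp_force: 39.4
t: 6.07
ee_pos: [445.9, 392.4, 128.4]
orientation: [[0.985, 0.174, -0.008], [0.174, -0.985, 0.003], [-0.007, -0.004, -1.0]]
force: [0.3, -0.5, -1.3]
finger_gap: 10.5
grasp_force: 39.5
row: 0.0030 0.0003 0.1184 -0.0042 0.0072 -0.0014 rows>=2.8 yaw 10.1 q7 -133
```

```bash
python3 -m jog '0.003 0 0.04 -0.004 0.007 0;0.003 0 0.08 -0.004 0.007 0;0.003 0 0.105 -0.004 0.007 0;0.003 0 0.113 -0.004 0.007 0;0.003 0 0.118 -0.004 0.007 0;0.003 0 0.118 -0.004 0.007 0;0.003 0 0.118 -0.004 0.007 0'
python3 -m jog '0 0 0.001 0 0 0;0 0 0.001 0 0 0;0 0 0.001 0 0 0;0 0 0.001 0 0 0' 0.05
python3 -m jog '0 0 -0.04 0 0 0;0 0 -0.08 0 0 0;0 0 -0.12 0 0 0;0 0 -0.14 0 0 0;0 0 -0.14 0 0 0;0 0 -0.14 0 0 0'
python3 - <<'E'
from h import *
W=eyes.camera_info("wrist");a=eyes.get_image("wrist");cv2.imwrite("pics/w3.png",a[:,:,::-1])
to(424,76,150,-5);to(425,180,170,10.1);to(425,180,170,-40)
E
```

```text
t: 6.7
ee_pos: [449.1, 396.3, 13.0]
orientation: [[0.985, 0.175, 0.003], [0.175, -0.985, 0.004], [0.004, -0.004, -1.0]]
force: [-0.6, -0.4, -0.5]
finger_gap: 10.4
grasp_force: 39.5
t: 7.03
ee_pos: [448.5, 396.2, 11.4]
orientation: [[0.984, 0.176, 0.002], [0.176, -0.984, 0.004], [0.003, -0.003, -1.0]]
force: [0.2, -0.3, -0.0]
finger_gap: 50.0
grasp_force: 0.0
t: 7.53
ee_pos: [448.5, 396.0, 152.2]
orientation: [[0.984, 0.176, 0.004], [0.176, -0.984, 0.005], [0.005, -0.004, -1.0]]
force: [-0.1, 0.1, -0.5]
finger_gap: 50.3
grasp_force: 0.0
row: -0.0795 0.3100 -0.0003 -0.0023 -0.0015 0.2639 rows>=7.7 yaw -5.0 q7 -133
row: -0.0602 0.2077 -0.0201 -0.0021 -0.0018 0.0003 rows>=5.2 yaw 10.1 q7 -133
row: -0.0602 0.2077 -0.0201 -0.0028 -0.0007 0.8747 rows>=7.0 yaw -40.0 q7 -133
```

View pics/w3.png

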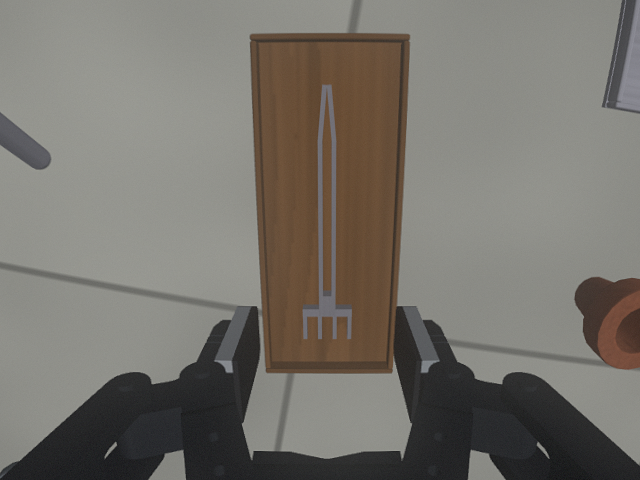

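```bash
python3 -m jog '-0.01 0.04 0 0 0 0.034;-0.02 0.08 0 0 0 0.068;-0.03 0.12 0 0 0 0.1;-0.04 0.16 0 0 0 0.136;-0.05 0.2 0 0 0 0.17;-0.06 0.24 0 0 0 0.204;-0.07 0.275 0 0 0 0.24;-0.0795 0.31 0 -0.002 -0.0015 0.264;-0.0795 0.31 0 -0.002 -0.0015 0.264;-0.0795 0.31 0 -0.002 -0.0015 0.264;-0.0795 0.31 0 -0.002 -0.0015 0.264;-0.0795 0.31 0 -0.002 -0.0015 0.264' 0.085
python3 - <<'E'
from h import *
W=eyes.camera_info("wrist");a=eyes.get_image("wrist");cv2.imwrite("pics/w4.png",a[:,:,::-1])
print(W["extrinsics"].tolist()); print(boxes_of("mesh","wrist"));print(boxes_of("middle_pot","wrist"))
print(proj([[424,76,6]],W))
E
```

```text
t: 8.58
ee_pos: [423.8, 77.5, 149.0]
orientation: [[0.996, -0.085, -0.002], [-0.085, -0.996, 0.001], [-0.002, -0.001, -1.0]]
force: [0.2, 0.3, 0.5]
finger_gap: 85.0
grasp_force: 0.0
[[-0.08480706476077797, 0.9460114904427518, 0.31284184777127033, 502.8723674198202], [-0.9963972147450467, -0.08033151074547111, -0.027192624545296498, 70.88585448546166], [-0.000593477019275243, -0.3140208724458165, 0.9494158938280916, 290.871907445422], [0.0, 0.0, 0.0, 1.0]]
[{'extent': [291.1, 182.0, 367.0, 253.0], 'confidence': 0.69}]
[{'extent': [104.6, 196.1, 207.8, 305.4], 'confidence': 0.71}]
[[329.00536745 218.93391853]]
```

View pics/w4.png

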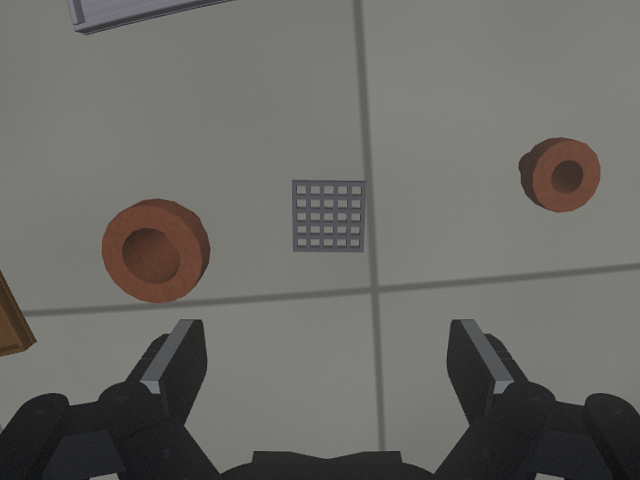

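```bash
python3 - <<'E'
from h import *
W=dict(eyes.camera_info("wrist"))
M=w([(293,181),(365,181),(364,251),(293,251)],6,W)[:,:2]; print(M.round(),M.mean(0),np.degrees(np.arctan2(*(M[0]-M[3])[::-1])))
im=cv2.imread("pics/w4.png"); 
# mouths: dark regions
def circ(x0,y0,x1,y1,z):
    a=im[y0:y1,x0:x1]; s=cv2.cvtColor(a,cv2.COLOR_BGR2HSV); r=((s[:,:,1]>80)&(a[:,:,2]>95)).astype(np.uint8)
    cs,h=cv2.findContours(r,cv2.RETR_CCOMP,cv2.CHAIN_APPROX_NONE)
    k=max([i for i in range(len(cs)) if h[0][i][3]>=0],key=lambda i:cv2.contourArea(cs[i]))
    c=cs[k]; P=w(c.reshape(-1,2)+[x0,y0],z,W)[:,:2].astype(np.float32)
    o=cs[h[0][k][3]]; Q=w(o.reshape(-1,2)+[x0,y0],z,W)[:,:2].astype(np.float32)
    print(cv2.fitEllipse(P),cv2.fitEllipse(Q),cv2.minEnclosingCircle(Q))
circ(95,190,220,315,60);circ(510,130,610,220,50)
to(424,76,10,-5)
E
```

```text
[[453.  98.]
 [448.  50.]
 [399.  53.]
 [403. 103.]] [425.67139663  76.02691736] -6.201872258864639
((425.6835021972656, 181.1829376220703), (34.8067512512207, 36.2958869934082), 121.46021270751953) ((425.8612365722656, 180.77029418945312), (59.38434600830078, 60.04932403564453), 60.22251510620117) ((425.88726806640625, 180.73509216308594), 30.498876571655273)
((450.6011047363281, -65.70507049560547), (20.711835861206055, 21.16054916381836), 154.2764892578125) ((450.66290283203125, -65.55290222167969), (41.5042839050293, 41.771968841552734), 94.3425064086914) ((450.6184997558594, -65.66381072998047), 21.37853240966797)
row: 0.0003 0.0016 0.1393 -0.0006 0.0010 0.0023 rows>=3.3 yaw -5.0 q7 -113
```

```bash
python3 -m jog '0.002 0.0016 0.04 0 0.001 0.02;0.002 0.0016 0.08 0 0.001 0.02;0.002 0.0016 0.12 0 0.001 0.02;0.002 0.0016 0.14 0 0.001 0.02;0.002 0.0016 0.148 0 0.001 0.02;0.002 0.0016 0.149 0 0.001 0.02;0.002 0.0016 0.149 0 0.001 0.02' 0.06 30
python3 -m jog '0 0 0 0 0 0;0 0 0 0 0 0;0 0 0 0 0 0;0 0 0 0 0 0;0 0 0 0 0 0' 0.04
python3 -m jog '0 0 -0.01 0 0 0;0 0 -0.04 0 0 0;0 0 -0.08 0 0 0;0 0 -0.08 0 0 0;0 0 -0.08 0 0 0'
python3 - <<'E'
from h import *
to(621,169,75,4.5)
cv2.imwrite("pics/w5.png",eyes.get_image("wrist")[:,:,::-1])
E
```

```text
t: 9.32
ee_pos: [426.3, 75.2, 0.9]
orientation: [[0.994, -0.106, 0.001], [-0.106, -0.994, 0.001], [0.001, -0.001, -1.0]]
force: [0.2, -0.5, 0.0]
finger_gap: 60.2
grasp_force: 0.0
t: 9.73
ee_pos: [427.1, 75.1, 2.2]
orientation: [[0.994, -0.107, 0.004], [-0.107, -0.994, 0.001], [0.004, -0.002, -1.0]]
force: [-1.8, 1.5, 7.6]
finger_gap: 47.4
grasp_force: 31.7
t: 10.15
ee_pos: [428.1, 74.7, 83.6]
orientation: [[0.994, -0.108, 0.008], [-0.108, -0.994, 0.001], [0.007, -0.002, -1.0]]
force: [0.1, -0.6, -0.9]
finger_gap: 47.4
grasp_force: 31.0
row: 0.1816 -0.1145 0.0102 -0.0016 -0.0076 -0.1865 rows>=5.2 yaw 4.5 q7 -117
```

```bash
python3 -m jog '0.036 -0.023 0 0 0 -0.04;0.072 -0.046 0 0 0 -0.08;0.109 -0.069 0 0 0 -0.12;0.145 -0.092 0 0 0 -0.15;0.182 -0.1145 0.002 -0.0016 -0.0076 -0.186;0.182 -0.1145 0.01 -0.0016 -0.0076 -0.186;0.182 -0.1145 0.01 -0.0016 -0.0076 -0.186;0.182 -0.1145 0.04 -0.0016 -0.0076 -0.186;0.182 -0.1145 0.06 -0.0016 -0.0076 -0.186;0.182 -0.1145 0.07 -0.0016 -0.0076 -0.186;0.182 -0.1145 0.076 -0.0016 -0.0076 -0.186;0.182 -0.1145 0.076 -0.0016 -0.0076 -0.186;0.182 -0.1145 0.076 -0.0016 -0.0076 -0.186'
python3 -m jog '0 0 0 0 0 0;0 0 0 0 0 0;0 0 0 0 0 0;0 0 0 0 0 0' 0.065
python3 -m jog '0 0 -0.02 0 0 0;0 0 -0.06 0 0 0;0 0 -0.1 0 0 0;0 0 -0.14 0 0 0;0 0 -0.14 0 0 0'
python3 - <<'E'
from h import *
cv2.imwrite("pics/w6.png",eyes.get_image("wrist")[:,:,::-1])
print(boxes_of("mesh","wrist"))
to(425.7,181,150,4.5)
to(425.7,181,150,-25)
E
```

```text
t: 11.28
ee_pos: [618.9, 168.7, 5.0]
orientation: [[0.997, 0.078, -0.007], [0.078, -0.997, -0.001], [-0.007, 0.001, -1.0]]
force: [-0.0, 0.3, 0.2]
finger_gap: 47.7
grasp_force: 64.4
t: 11.62
ee_pos: [619.3, 169.0, 5.2]
orientation: [[0.997, 0.079, -0.006], [0.079, -0.997, -0.001], [-0.006, 0.0, -1.0]]
force: [0.6, -0.7, -0.2]
finger_gap: 65.0
grasp_force: 0.0
t: 12.03
ee_pos: [625.1, 171.0, 154.0]
orientation: [[0.997, 0.079, 0.007], [0.079, -0.997, 0.003], [0.008, -0.003, -1.0]]
force: [1.6, 0.6, 1.4]
finger_gap: 65.1
grasp_force: 0.0
[{'extent': [291.5, 198.9, 365.4, 269.1], 'confidence': 0.76}]
row: -0.1942 -0.0269 -0.0022 -0.0002 0.0023 -0.0001 rows>=4.7 yaw 4.5 q7 -110
row: -0.1942 -0.0269 -0.0022 0.0003 0.0023 0.5148 rows>=4.7 yaw -25.0 q7 -110
```

View pics/w6.png

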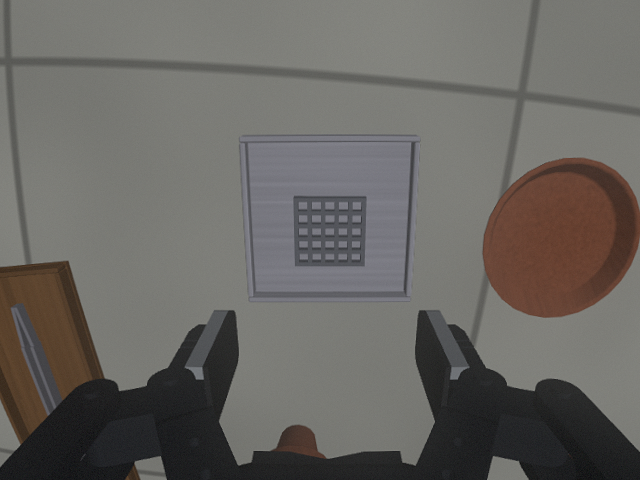

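```bash
python3 -m jog '-0.04 -0.005 0 0 0 0;-0.08 -0.01 0 0 0 0;-0.12 -0.015 0 0 0 0;-0.16 -0.02 0 0 0 0;-0.194 -0.027 0 0 0.0023 0;-0.194 -0.027 0 0 0.0023 0;-0.194 -0.027 0 0 0.0023 0;-0.194 -0.027 0 0 0.0023 0;-0.194 -0.027 0 0 0.0023 0;-0.194 -0.027 0 0 0.0023 0' 0.085
python3 - <<'E'
from h import *
to(425.7,181,43,4.5)
E
```

```text
t: 12.97
ee_pos: [425.5, 180.6, 145.7]
orientation: [[0.997, 0.077, -0.005], [0.077, -0.997, -0.001], [-0.005, 0.0, -1.0]]
force: [0.5, 0.2, -0.1]
finger_gap: 85.1
grasp_force: 0.0
row: 0.0007 -0.0005 0.1027 0.0005 0.0051 -0.0011 rows>=2.5 yaw 4.5 q7 -119
```

```bash
python3 -m jog '0.0007 0 0.03 0 0.005 0;0.0007 -0.0005 0.06 0 0.005 0;0.0007 -0.0005 0.085 0 0.005 0;0.0007 -0.0005 0.1 0 0.005 0;0.0007 -0.0005 0.103 0 0.005 0;0.0007 -0.0005 0.103 0 0.005 0;0.0007 -0.0005 0.103 0 0.005 0;0.0007 -0.0005 0.103 0 0.005 0'
python3 -m jog '0 0 0 0 0 0;0 0 0 0 0 0;0 0 0 0 0 0;0 0 0 0 0 0;0 0 0 0 0 0' 0.045 45
python3 -m jog '0 0 0 0 0 0;0 0 -0.01 0 0 0;0 0 -0.04 0 0 0;0 0 -0.07 0 0 0;0 0 -0.1 0 0 0;0 0 -0.1 0 0 0;0 0 -0.1 0 0 0'
python3 - <<'E'
from h import *
cv2.imwrite("pics/w7.png",eyes.get_image("wrist")[:,:,::-1])
to(560,-180,145,4.5)
to(560,-180,145,-15)
E
```

```text
t: 13.63
ee_pos: [425.8, 181.6, 44.1]
orientation: [[0.997, 0.078, 0.002], [0.078, -0.997, 0.0], [0.002, -0.0, -1.0]]
force: [-0.4, -0.7, 0.1]
finger_gap: 85.1
grasp_force: 0.0
t: 14.05
ee_pos: [425.8, 181.4, 44.5]
orientation: [[0.997, 0.079, 0.003], [0.079, -0.997, -0.0], [0.003, 0.0, -1.0]]
force: [-1.2, -1.6, 9.1]
finger_gap: 59.5
grasp_force: 46.5
t: 14.63
ee_pos: [425.8, 181.6, 145.2]
orientation: [[0.997, 0.078, 0.005], [0.078, -0.997, 0.001], [0.005, -0.001, -1.0]]
force: [0.1, -1.0, -2.9]
finger_gap: 59.6
grasp_force: 49.6
row: 0.1065 0.3706 -0.0009 0.0005 -0.0016 -0.0001 rows>=9.2 yaw 4.5 q7 -119
row: 0.1065 0.3706 -0.0009 0.0002 -0.0016 0.3403 rows>=9.2 yaw -15.0 q7 -119
```

View pics/w7.png

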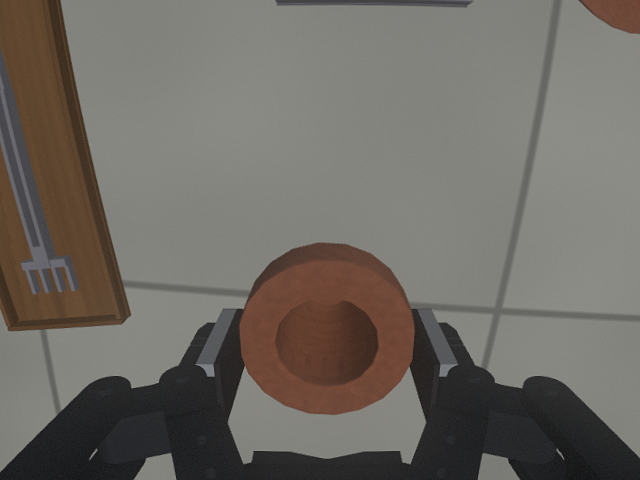

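```bash
cat >> h.py <<'E'
def mouth(im,box,z,W):
    """fit inner mouth and outer rim circles at height z; im BGR"""
    x0,y0,x1,y1=box; a=im[y0:y1,x0:x1]; s=cv2.cvtColor(a,cv2.COLOR_BGR2HSV); r=((s[:,:,1]>80)&(a[:,:,2]>95)).astype(np.uint8)
    cs,h=cv2.findContours(r,cv2.RETR_CCOMP,cv2.CHAIN_APPROX_NONE)
    k=max([i for i in range(len(cs)) if h[0][i][3]>=0],key=lambda i:cv2.contourArea(cs[i]))
    f=lambda c:[np.round(v,1) for v in cv2.fitEllipse(w(c.reshape(-1,2)+[x0,y0],z,W)[:,:2].astype(np.float32))[:2]]
    r=f(cs[k]),f(cs[h[0][k][3]]); print("mouth",*r[0],"outer",*r[1]); return r[0][0]
E
python3 - <<'E'
from h import *
W=eyes.camera_info("wrist"); m=mouth(cv2.imread("pics/w7.png"),(225,235,430,425),160.7,W); o=monitor.get_obs(); print(m-o["ee_pos"][:2])
E
python3 -m jog '0.011 0.038 0 0 0 0;0.022 0.076 0 0 0 0;0.033 0.114 0 0 0 0;0.044 0.152 0 0 0 0;0.055 0.19 0 0 0 0;0.066 0.228 0 0 0 0;0.077 0.266 0 0 0 0;0.088 0.304 0 0 0 0;0.099 0.342 0 0 0 0;0.1065 0.3706 0 0 -0.0016 0;0.1065 0.3706 0 0 -0.0016 0;0.1065 0.3706 0 0 -0.0016 0;0.1065 0.3706 0 0 -0.0016 0;0.1065 0.3706 0 0 -0.0016 0;0.1065 0.3706 0 0 -0.0016 0'
python3 - <<'E'
from h import *
W=eyes.camera_info("wrist");im=eyes.get_image("wrist")[:,:,::-1].copy(); cv2.imwrite("pics/w8.png",im)
p=proj([[663-38,-190+0,70],[663+38,-190,70],[663,-228,70],[663,-152,70]],W);print(p.round(), boxes_of("big_pot","wrist"))
l,t=p.min(0).astype(int)-12;r,b=p.max(0).astype(int)+12
mouth(im,(max(l,0),max(t,0),r,b),70,W)
E
```

```text
mouth [424.9 175.4] [20.7 37.3] outer [427.1 181.2] [58.1 61.3]
[ 0.1657926  -5.68404806]
t: 15.93
ee_pos: [559.6, -177.9, 142.9]
orientation: [[0.997, 0.081, -0.002], [0.081, -0.997, 0.0], [-0.002, -0.0, -1.0]]
force: [-0.1, -0.3, -1.3]
finger_gap: 59.6
grasp_force: 49.6
[[363. 132.]
 [379. -36.]
 [450.  58.]
 [290.  43.]] [{'extent': [294.6, 0.0, 454.2, 126.4], 'confidence': 0.87}, {'extent': [118.2, 338.4, 184.5, 388.5], 'confidence': 0.22}]
mouth [ 641.9 -189.6] [1.  1.4] outer [ 661.4 -191.9] [60.  68.9]
```

View pics/w8.png

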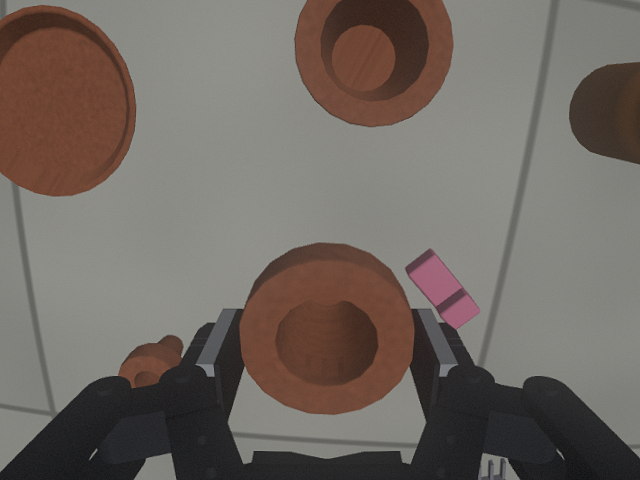

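```bash
python3 - <<'E'
from h import *
from scipy.optimize import least_squares
W=eyes.camera_info("wrist");im=cv2.imread("pics/w8.png")
a=im[0:140,280:470]; s=cv2.cvtColor(a,cv2.COLOR_BGR2HSV)
m=(s[:,:,1]>80).astype(np.uint8)
c=max(cv2.findContours(m,cv2.RETR_EXTERNAL,cv2.CHAIN_APPROX_NONE)[0],key=len).reshape(-1,2)+[280,0]
c=c[c[:,1]>3]; P=w(c,70,W)[:,:2]
f=lambda v:np.hypot(*(P-v[:2]).T)-v[2]
r=least_squares(f,[663,-190,38],loss="soft_l1");print(r.x,np.abs(f(r.x)).max(),len(P))
f2=lambda v:np.hypot(*(P-v).T)-38
r=least_squares(f2,[663,-190],loss="soft_l1");print(r.x,np.abs(f2(r.x)).max())
# inner mouth, points read from picture
P=w([(322,50),(326,66),(340,86),(360,98),(385,99),(407,88),(421,70),(427,50),(428,40)],70,W)[:,:2]
r=least_squares(lambda v:np.hypot(*(P-v[:2]).T)-25.5,[663,-190]);print("mouth",r.x,np.abs(r.fun).max())
to(r.x[0]-1.3,r.x[1],145,4.5)
E
```

```text
[ 665.54392996 -191.9402404    36.97743323] 0.473410073402853 307
[ 666.67100162 -191.85312863] 1.861753712451737
mouth [ 666.43039846 -192.25169821] 0.6029465629510895
row: 0.1037 0.0222 -0.0018 0.0002 0.0016 0.0021 rows>=2.5 yaw 4.5 q7 -75
```

```bash
python3 -m jog '0.035 0.007 0 0 0 0;0.07 0.015 0 0 0 0;0.104 0.0222 0 0 0.0016 0.002;0.104 0.0222 0 0 0.0016 0.002;0.104 0.0222 0 0 0.0016 0.002;0.104 0.0222 0 0 0.0016 0.002;0.104 0.0222 0 0 0.0016 0.002;0.104 0.0222 0 0 0.0016 0.002'
python3 - <<'E'
from h import *
to(664.2,-192,79,4.5)
E
```

```text
t: 16.7
ee_pos: [664.6, -193.7, 143.5]
orientation: [[0.997, 0.077, -0.0], [0.077, -0.997, -0.001], [-0.0, 0.001, -1.0]]
force: [-0.5, -0.3, -2.2]
finger_gap: 60.0
grasp_force: 49.6
row: -0.0002 -0.0017 0.0645 0.0006 0.0002 -0.0018 rows>=1.5 yaw 4.5 q7 -76
```

```bash
python3 -m jog '0 -0.0017 0.02 0 0 0;0 -0.0017 0.04 0 0 0;0 -0.0017 0.055 0 0 0;0 -0.0017 0.0645 0 0 0;0 -0.0017 0.0645 0 0 0;0 -0.0017 0.0645 0 0 0;0 -0.0017 0.0645 0 0 0'
python3 -m jog '0 0 0.001 0 0 0;0 0 0.002 0 0 0;0 0 0.003 0 0 0;0 0 0.0035 0 0 0;0 0 0.0035 0 0 0'
```

```text
t: 17.28
ee_pos: [666.1, -192.3, 79.8]
orientation: [[0.997, 0.077, 0.002], [0.077, -0.997, -0.001], [0.002, 0.001, -1.0]]
force: [0.2, -0.7, -2.1]
finger_gap: 59.3
grasp_force: 49.6
t: 17.7
ee_pos: [665.3, -192.1, 75.2]
orientation: [[0.997, 0.077, 0.0], [0.077, -0.997, -0.001], [0.0, 0.001, -1.0]]
force: [-0.2, 0.1, -1.9]
finger_gap: 59.3
grasp_force: 49.6
```

```bash
python3 -m jog '0 0 0.001 0 0 0;0 0 0.001 0 0 0;0 0 0.001 0 0 0'
python3 -m jog '0 0 0.001 0 0 0;0 0 0.001 0 0 0;0 0 0.001 0 0 0;0 0 0.001 0 0 0;0 0 0.001 0 0 0' 0.085
python3 -m jog '0 0 -0.02 0 0 0;0 0 -0.06 0 0 0;0 0 -0.09 0 0 0;0 0 -0.11 0 0 0;-0.04 0 -0.11 0 0 0;-0.08 0 -0.11 0 0 0;-0.08 0 -0.11 0 0 0;-0.08 0 -0.11 0 0 0;-0.08 0 -0.11 0 0 0'
python3 - <<'E'
from h import *
W=eyes.camera_info("wrist");im=eyes.get_image("wrist")[:,:,::-1].copy(); cv2.imwrite("pics/w9.png",im)
p=proj([[666-38,-192,90],[666+38,-192,90],[666,-230,90],[666,-154,90]],W);print(p.round())
l,t=np.maximum(p.min(0).astype(int)-3,0);r,b=p.max(0).astype(int)+3
mouth(im,(l,t,r,b),90,W)
to(450.6,-65.6,130,4.5);to(450.6,-65.6,130,-15)
E
```

```text
t: 17.95
ee_pos: [665.5, -192.1, 74.9]
orientation: [[0.997, 0.077, 0.001], [0.077, -0.997, -0.001], [0.001, 0.001, -1.0]]
force: [-2.2, 0.7, 4.2]
finger_gap: 59.7
grasp_force: 50.2
t: 18.37
ee_pos: [665.4, -192.1, 73.1]
orientation: [[0.997, 0.077, 0.0], [0.077, -0.997, -0.001], [0.0, 0.001, -1.0]]
force: [0.0, 0.3, -0.2]
finger_gap: 84.9
grasp_force: 0.0
t: 19.12
ee_pos: [586.3, -198.3, 183.8]
orientation: [[0.997, 0.076, 0.002], [0.076, -0.997, -0.001], [0.002, 0.001, -1.0]]
force: [0.5, 0.1, 0.4]
finger_gap: 85.2
grasp_force: 0.0
[[321. 170.]
 [332.  23.]
 [398. 105.]
 [255.  94.]]
mouth [ 665.7 -191.9] [35.6 35.9] outer [ 665.6 -191.4] [67.7 68. ]
row: -0.1259 -0.1426 0.0533 0.0008 -0.0022 -0.0015 rows>=4.7 yaw 4.5 q7 -73
row: -0.1259 -0.1426 0.0533 0.0005 -0.0023 0.3388 rows>=4.7 yaw -15.0 q7 -73
```

View pics/w9.png

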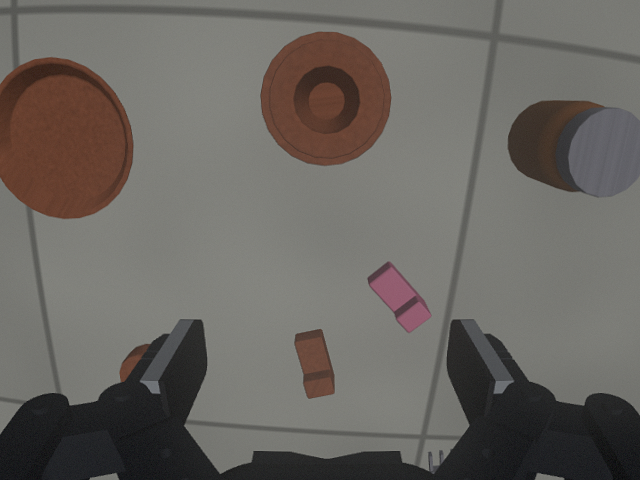

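```bash
python3 -m jog '-0.03 -0.034 0 0 0 0;-0.06 -0.068 0.01 0 0 0;-0.09 -0.102 0.03 0 0 0;-0.12 -0.136 0.05 0 0 0;-0.126 -0.1426 0.053 0 -0.002 0;-0.126 -0.1426 0.053 0 -0.002 0;-0.126 -0.1426 0.053 0 -0.002 0;-0.126 -0.1426 0.053 0 -0.002 0;-0.126 -0.1426 0.053 0 -0.002 0;-0.126 -0.1426 0.053 0 -0.002 0' 0.07
python3 - <<'E'
from h import *
to(450.6,-65.6,35,4.5)
E
```

```text
t: 20.0
ee_pos: [450.7, -66.5, 130.5]
orientation: [[0.997, 0.075, 0.0], [0.075, -0.997, -0.001], [-0.0, 0.001, -1.0]]
force: [0.4, -0.3, -0.5]
finger_gap: 70.2
grasp_force: 0.0
row: 0.0000 -0.0010 0.0955 0.0009 0.0001 -0.0032 rows>=2.3 yaw 4.5 q7 -86
```

```bash
python3 -m jog '0 -0.001 0.03 0 0 0;0 -0.001 0.06 0 0 0;0 -0.001 0.08 0 0 0;0 -0.001 0.092 0 0 0;0 -0.001 0.0955 0 0 0;0 -0.001 0.0955 0 0 0;0 -0.001 0.0955 0 0 0;0 -0.001 0.0955 0 0 0'
python3 -m jog '0 0 0 0 0 0;0 0 0 0 0 0;0 0 0 0 0 0;0 0 0 0 0 0;0 0 0 0 0 0;0 0 0 0 0 0' 0.03 35
python3 -m jog '0 0 0 0 0 0;0 0 -0.01 0 0 0;0 0 -0.04 0 0 0;0 0 -0.08 0 0 0;0 0 -0.12 0 0 0;0 0 -0.12 0 0 0;0 0 -0.12 0 0 0;0 0 -0.12 0 0 0'
python3 - <<'E'
from h import *
W=eyes.camera_info("wrist");im=eyes.get_image("wrist")[:,:,::-1].copy(); cv2.imwrite("pics/w10.png",im)
o=monitor.get_obs();x,y,z=o["ee_pos"];z+=15
p=proj([[x-22,y,z],[x+22,y,z],[x,y-22,z],[x,y+22,z]],W);print(p.round())
l,t=np.maximum(p.min(0).astype(int)-5,0);r,b=p.max(0).astype(int)+5
mouth(im,(l,t,r,b),z,W);print(x,y)
to(665.7,-191.9,o["ee_pos"][2],4.5)
E
```

```text
t: 20.67
ee_pos: [449.9, -65.0, 35.5]
orientation: [[0.997, 0.076, 0.0], [0.076, -0.997, -0.001], [0.0, 0.001, -1.0]]
force: [0.2, 0.1, 0.5]
finger_gap: 70.0
grasp_force: 0.0
t: 21.17
ee_pos: [449.8, -64.9, 35.6]
orientation: [[0.997, 0.077, 0.001], [0.077, -0.997, -0.001], [0.0, 0.001, -1.0]]
force: [0.5, 1.0, 5.7]
finger_gap: 42.5
grasp_force: 34.7
t: 21.83
ee_pos: [448.5, -64.7, 155.0]
orientation: [[0.997, 0.076, -0.001], [0.076, -0.997, -0.001], [-0.001, 0.001, -1.0]]
force: [-1.1, 0.6, -1.1]
finger_gap: 42.8
grasp_force: 35.9
[[322. 396.]
 [332. 286.]
 [391. 348.]
 [263. 340.]]
mouth [449.1 -64.6] [19.  20.8] outer [450.3 -64.4] [41.6 43.2]
448.0147179680033 -64.63249677504687
row: 0.2073 0.1436 -0.0006 0.0004 0.0032 -0.0019 rows>=6.0 yaw 4.5 q7 -86
```

View pics/w10.png

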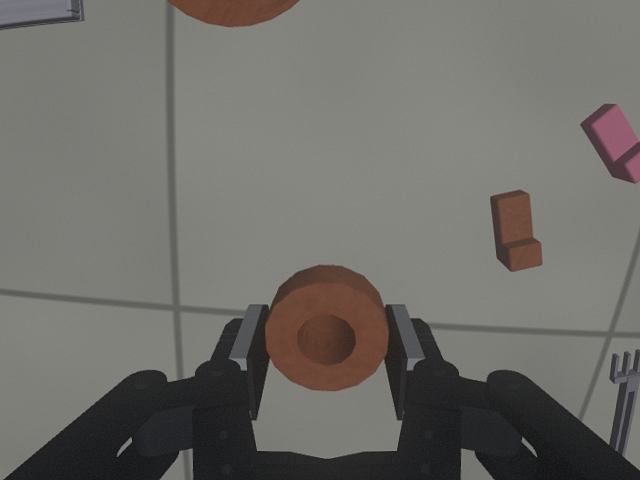

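```bash
python3 -m jog '0.034 0.024 0 0 0 0;0.068 0.048 0 0 0 0;0.102 0.072 0 0 0 0;0.136 0.096 0 0 0 0;0.17 0.12 0 0 0 0;0.195 0.136 0 0 0 0;0.206 0.1436 0 0 0.003 0;0.206 0.1436 0 0 0.003 0;0.206 0.1436 0 0 0.003 0;0.206 0.1436 0 0 0.003 0;0.206 0.1436 0 0 0.003 0;0.206 0.1436 0 0 0.003 0'
python3 - <<'E'
from h import *
to(664.3,-191.9,98,4.5)
E
```

```text
t: 22.88
ee_pos: [664.6, -191.2, 154.3]
orientation: [[0.997, 0.078, 0.001], [0.078, -0.997, -0.0], [0.001, 0.0, -1.0]]
force: [0.2, -0.3, -1.0]
finger_gap: 42.3
grasp_force: 35.9
row: -0.0004 0.0007 0.0563 0.0002 -0.0006 -0.0009 rows>=1.4 yaw 4.5 q7 -76
```

```bash
python3 -m jog '0 0.0005 0.02 0 0 0;0 0.0005 0.035 0 0 0;0 0.0005 0.05 0 0 0;0 0.0005 0.0563 0 0 0;0 0.0005 0.0563 0 0 0;0 0.0005 0.0563 0 0 0;0 0.0005 0.0563 0 0 0'
python3 -m jog '0 0 0.001 0 0 0;0 0 0.002 0 0 0;0 0 0.003 0 0 0;0 0 0.0035 0 0 0;0 0 0.0035 0 0 0;0 0 0.0035 0 0 0'
```

```text
t: 23.47
ee_pos: [666.2, -192.6, 99.0]
orientation: [[0.997, 0.077, 0.003], [0.077, -0.997, -0.001], [0.003, 0.001, -1.0]]
force: [0.1, -0.1, -0.2]
finger_gap: 42.3
grasp_force: 35.9
t: 23.97
ee_pos: [665.5, -192.6, 94.5]
orientation: [[0.997, 0.077, 0.001], [0.077, -0.997, -0.0], [0.001, 0.001, -1.0]]
force: [-0.0, 1.1, -0.5]
finger_gap: 42.7
grasp_force: 35.9
```

```bash
python3 -m jog '0 0 0.0005 0 0 0;0 0 0.0005 0 0 0;0 0 0.0005 0 0 0;0 0 0.0005 0 0 0;0 0 0.0005 0 0 0' 0.07
python3 -m jog '0 0 -0.02 0 0 0;0 0 -0.05 0 0 0;0 0 -0.08 0 0 0;-0.03 0 -0.09 0 0 0;-0.06 0 -0.09 0 0 0;-0.1 0 -0.09 0 0 0;-0.1 0 -0.09 0 0 0;-0.1 0 -0.09 0 0 0;-0.1 0 -0.09 0 0 0'
python3 - <<'E'
from h import *
W=eyes.camera_info("wrist");im=eyes.get_image("wrist")[:,:,::-1].copy(); cv2.imwrite("pics/w11.png",im)
p=proj([[665.5-22,-192,108],[665.5+22,-192,108],[665.5,-214,108],[665.5,-170,108]],W);print(p.round())
l,t=np.maximum(p.min(0).astype(int)-3,0);r,b=p.max(0).astype(int)+3
mouth(im,(l,t,r,b),108,W)
E
```

```text
t: 24.38
ee_pos: [665.6, -192.6, 94.0]
orientation: [[0.997, 0.077, 0.001], [0.077, -0.997, -0.0], [0.001, 0.001, -1.0]]
force: [-0.2, -0.6, -0.1]
finger_gap: 70.1
grasp_force: 0.0
t: 25.13
ee_pos: [566.4, -200.3, 184.6]
orientation: [[0.997, 0.076, 0.003], [0.076, -0.997, -0.001], [0.003, 0.001, -1.0]]
force: [-0.1, -0.0, 0.1]
finger_gap: 70.3
grasp_force: 0.0
[[322. 104.]
 [329.   9.]
 [371.  61.]
 [280.  54.]]
mouth [ 666.3 -192.5] [20.8 20.9] outer [ 665.8 -191.6] [51.9 52.5]
```

View pics/w11.png

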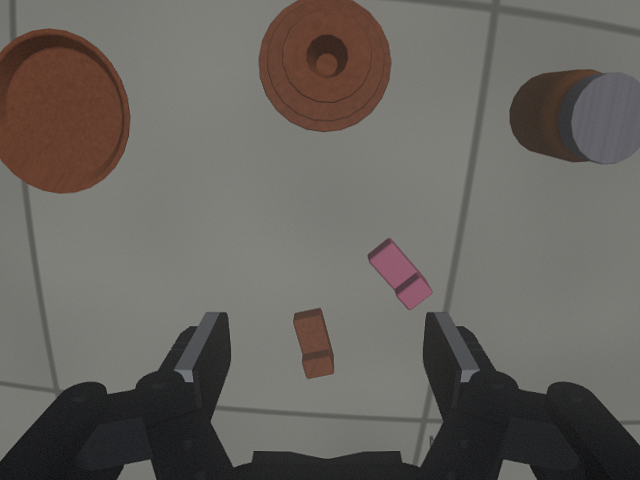

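```bash
python3 - <<'E'
from h import *
W=eyes.camera_info("wrist")
A=w([(295,311),(320,308)],16,W)[:,:2];B=w([(302,353),(331,350),(333,375),(307,378)],28,W)[:,:2]
print(A.round(),B.round()); far=A.mean(0); near=B[2:].mean(0); d=far-near; yaw=np.degrees(np.arctan2(d[1],d[0]));print((far+near)/2,np.hypot(*d),yaw)
c=(far+near)/2
to(c[0],c[1],100,yaw)
E
```

```text
[[ 483. -181.]
 [ 487. -201.]] [[ 451. -189.]
 [ 456. -212.]
 [ 432. -216.]
 [ 428. -195.]]
[ 457.33792563 -198.0201119 ] 56.643153540495504 14.528662783088642
row: -0.1095 -0.0106 0.0841 0.0012 -0.0031 -0.1764 rows>=3.3 yaw 14.5 q7 -73
```

```bash
python3 -m jog '-0.035 -0.003 0.025 0 0 -0.06;-0.07 -0.006 0.05 0 0 -0.12;-0.113 -0.0106 0.084 0.001 -0.003 -0.22;-0.113 -0.0106 0.084 0.001 -0.003 -0.22;-0.113 -0.0106 0.084 0.001 -0.003 -0.22;-0.113 -0.0106 0.084 0.001 -0.003 -0.22;-0.113 -0.0106 0.084 0.001 -0.003 -0.22;-0.113 -0.0106 0.084 0.001 -0.003 -0.22' 0.06
python3 - <<'E'
from h import *
W=eyes.camera_info("wrist");im=eyes.get_image("wrist")[:,:,::-1].copy(); cv2.imwrite("pics/w12.png",im)
to(453,-198,6,17)
print(proj([[453,-198,16]],W).round())
E
```

```text
t: 25.85
ee_pos: [455.2, -198.5, 100.8]
orientation: [[0.956, 0.293, 0.002], [0.293, -0.956, -0.001], [0.001, 0.001, -1.0]]
force: [-0.6, 0.3, 0.3]
finger_gap: 60.2
grasp_force: 0.0
row: -0.0016 -0.0010 0.0947 0.0011 -0.0008 0.0010 rows>=2.3 yaw 17.0 q7 -59
[[325. 251.]]
```

View pics/w12.png

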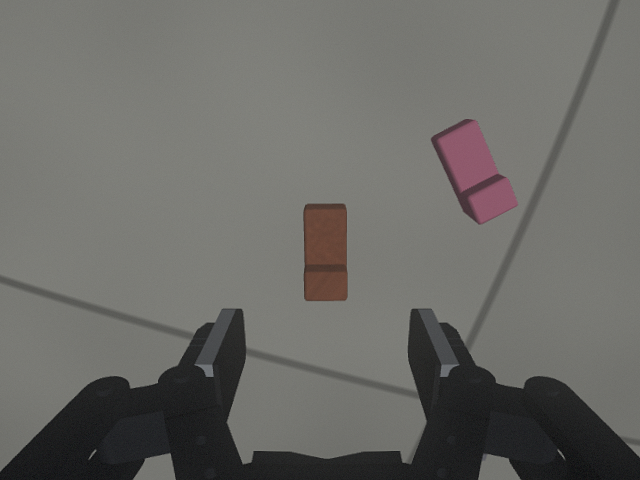

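```bash
python3 -m jog '-0.0016 -0.001 0.03 0 0 0;-0.0016 -0.001 0.06 0 0 0;-0.0016 -0.001 0.08 0 0 0;-0.0016 -0.001 0.09 0 0 0;-0.0016 -0.001 0.0947 0 0 0;-0.0016 -0.001 0.0947 0 0 0;-0.0016 -0.001 0.0947 0 0 0'
python3 -m jog '0 0 0 0 0 0;0 0 0 0 0 0;0 0 0 0 0 0;0 0 0 0 0 0;0 0 0 0 0 0;0 0 0 0 0 0;0 0 0 0 0 0' 0.01 35
python3 -m jog '0 0 -0.01 0 0 0;0 0 -0.04 0 0 0;0 0 -0.08 0 0 0;0 0 -0.08 0 0 0;0 0 -0.08 0 0 0'
python3 - <<'E'
from h import *
to(627,4,85,17)
E
```

```text
t: 26.48
ee_pos: [451.4, -198.0, 5.8]
orientation: [[0.956, 0.293, -0.0], [0.293, -0.956, -0.001], [-0.0, 0.0, -1.0]]
force: [-0.4, -0.5, 0.4]
finger_gap: 60.4
grasp_force: 0.0
t: 27.07
ee_pos: [451.0, -198.2, 6.1]
orientation: [[0.956, 0.292, -0.0], [0.292, -0.956, -0.001], [-0.0, 0.001, -1.0]]
force: [-0.7, 1.1, 5.5]
finger_gap: 23.3
grasp_force: 34.6
t: 27.48
ee_pos: [452.2, -198.7, 87.9]
orientation: [[0.956, 0.292, 0.004], [0.292, -0.956, -0.002], [0.003, 0.003, -1.0]]
force: [-1.0, -0.1, -0.7]
finger_gap: 22.9
grasp_force: 34.5
row: 0.2263 -0.1428 0.0031 0.0035 -0.0029 -0.0002 rows>=6.4 yaw 17.0 q7 -60
```

```bash
python3 -m jog '0.035 -0.022 0 0 0 0;0.07 -0.044 0 0 0 0;0.105 -0.066 0 0 0 0;0.14 -0.088 0 0 0 0;0.175 -0.11 0 0 0 0;0.21 -0.132 0 0 0 0;0.226 -0.143 0.003 0.0035 -0.003 0;0.226 -0.143 0.003 0.0035 -0.003 0;0.226 -0.143 0.003 0.0035 -0.003 0;0.226 -0.143 0.003 0.0035 -0.003 0;0.226 -0.143 0.003 0.0035 -0.003 0'
python3 - <<'E'
from h import *
to(627,4,14,17)
E
```

```text
t: 28.4
ee_pos: [623.6, 3.1, 81.1]
orientation: [[0.957, 0.29, -0.008], [0.29, -0.957, 0.001], [-0.007, -0.003, -1.0]]
force: [0.0, -0.4, -0.3]
finger_gap: 22.9
grasp_force: 34.5
row: 0.0040 0.0003 0.0671 -0.0034 0.0068 -0.0021 rows>=1.6 yaw 17.0 q7 -83
```

```bash
python3 -m jog '0.003 0 0.02 -0.003 0.005 0;0.003 0 0.04 -0.003 0.005 0;0.003 0 0.055 -0.003 0.005 0;0.003 0 0.064 -0.003 0.005 0;0.003 0 0.067 -0.003 0.005 0;0.003 0 0.067 -0.003 0.005 0;0.003 0 0.067 -0.003 0.005 0'
python3 -m jog '0 0 0.001 0 0 0;0 0 0.001 0 0 0;0 0 0.001 0 0 0'
```

```text
t: 28.98
ee_pos: [627.6, 5.6, 15.4]
orientation: [[0.957, 0.292, 0.001], [0.292, -0.957, 0.001], [0.001, -0.001, -1.0]]
force: [-0.0, -0.3, -0.1]
finger_gap: 23.1
grasp_force: 34.5
t: 29.23
ee_pos: [627.7, 6.0, 14.4]
orientation: [[0.956, 0.292, 0.001], [0.292, -0.956, 0.001], [0.001, -0.001, -1.0]]
force: [-0.9, 0.5, -0.3]
finger_gap: 22.8
grasp_force: 34.5
```

Expected contact at about 12 mm: go 1.5 mm lower, release, retreat.

```bash
python3 -m jog '0 0 0.001 0 0 0;0 0 0.0015 0 0 0;0 0 0.0015 0 0 0'
python3 -m jog '0 0 0.0015 0 0 0;0 0 0.0015 0 0 0;0 0 0.0015 0 0 0;0 0 0.0015 0 0 0' 0.036
python3 -m jog '0 0 -0.01 0 0 0;0 0 -0.04 0 0 0;0 0 -0.08 0 0 0;0 0 -0.12 0 0 0;-0.04 0 -0.16 0 0 0;-0.08 0 -0.2 0 0 0;-0.1 0 -0.2 0 0 0;-0.1 0 -0.2 0 0 0;-0.1 0 -0.2 0 0 0;-0.1 0 -0.2 0 0 0;-0.1 0 -0.2 0 0 0;-0.1 0 -0.2 0 0 0'
python3 - <<'E'
from h import *
im=eyes.get_image("wrist")[:,:,::-1]; cv2.imwrite("pics/w13.png",im)
t=eyes.get_image("scene")[:,:,::-1]; cv2.imwrite("pics/s13.png",t)
cv2.imwrite("pics/c13.png",np.hstack([cv2.resize(im,(400,300)),cv2.resize(t[130:430,80:480],(400,300))]))
E
```

```text
t: 29.48
ee_pos: [627.3, 6.0, 12.2]
orientation: [[0.956, 0.292, 0.0], [0.292, -0.956, 0.001], [0.0, -0.001, -1.0]]
force: [-0.1, 0.5, -0.2]
finger_gap: 23.2
grasp_force: 34.6
t: 29.82
ee_pos: [627.2, 6.0, 10.7]
orientation: [[0.956, 0.292, -0.0], [0.292, -0.956, 0.001], [0.0, -0.001, -1.0]]
force: [0.0, 0.5, -0.2]
finger_gap: 36.2
grasp_force: 0.0
t: 30.82
ee_pos: [532.1, -22.8, 209.7]
orientation: [[0.956, 0.293, -0.001], [0.293, -0.956, 0.002], [-0.001, -0.002, -1.0]]
force: [0.8, 0.1, -0.8]
finger_gap: 36.3
grasp_force: 0.0
```

View pics/c13.png

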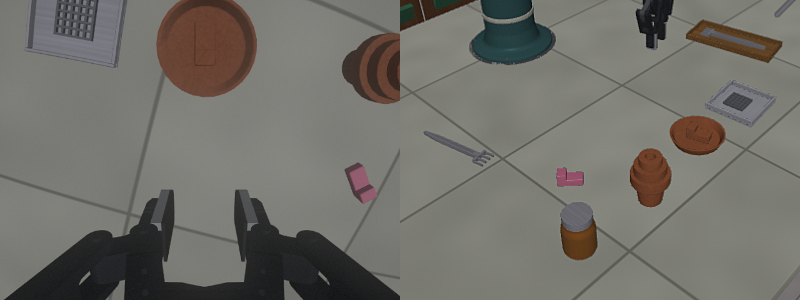

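```bash
python3 -m jog '0 0 0 0 0 0;0 0 0 0 0 0;0 0 0 0 0 0;0 0 0 0 0 0;0 0 0 0 0 0;0 0 0 0 0 0' && python3 -c "
from bench import robot
print(robot.close_job())"
```

```text
t: 31.42
ee_pos: [531.6, -23.4, 210.7]
orientation: [[0.956, 0.292, -0.0], [0.292, -0.956, 0.001], [0.0, -0.001, -1.0]]
force: [0.2, -0.4, 0.4]
finger_gap: 36.2
grasp_force: 0.0
the job is handed in; nothing more can be done
None
```

I handed the job in at about 31 s: the final pictures show the tweezers, mesh and pot foot in their places and the pots nested, and the arm never went near the jar; the hand-in gave no verdict back.

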